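# Seat the vial stoppers and shut the dry block

### The job

Some of the five vial stoppers in the dry block heater stand proud: press each of those straight down, steadily because the vials are glass, until all five are fully home, while the cover is still open. Then swing the cover over without slamming it and press it down until it lies shut flat on the rim. Leave the timer, dropper bottle and loose tube on the bench where they are.

Things in the scene. Friction and masses are not known exactly. Their poses are not given: they have to be found in the camera images.
- dry_block: bench dry block heater: white open tub, 80 (x, depth) x 220 (y, width) x 75 mm tall, walls 6 mm, with five glass vials in one row along its y axis, 42 mm apart (at y = -84, -42, 0, 42, 84 mm, x = 0 in its frame); fixed to the bench. Origin: centre of its underside; its front, with the small control panel, faces its -x, the hinge of its cover is along the back (+x) rim
- cover_hinge (a point): middle of the cover's hinge line, 40 mm behind the tub's centre and 75 mm above the bench; the hinge axis is the tub's y axis
- cover_lip (a point): middle of the free edge of the black lip on the cover, 94 mm from the hinge line. The cover is a grey flat plate, 218 mm wide (y), 8 mm thick, 80 mm from hinge to edge, with the lip (90 mm wide, 8 mm thick) reaching 14 mm further. When shut its upper face is 83 mm above the bench
- cover (a joint): angle of the cover, rad: 0 shut flat on the rim, about 1.57 upright, 2.0 leaning fully back. The hinge is stiff and stays where it is left; moving it takes about 4 N at the lip
- stopper_1 (a joint): height in m by which this stopper stands proud of its vial: 0 fully home (flange on the glass), up to 0.015; stiff, slides straight down under about 4 N and stays where it is left
- stopper_1_top (a point): centre of the top face of this round dark rubber stopper (28 mm in diameter, flange 8 mm thick, on a paler stem of 16 mm); 70 mm above the bench when home, 5 mm below the tub's rim; the rubber top gives about 1 mm for 8 N. Which vial has this stopper varies
- stopper_2 (a joint): height in m by which this stopper stands proud of its vial: 0 fully home (flange on the glass), up to 0.015; stiff, slides straight down under about 4 N and stays where it is left
- stopper_2_top (a point): centre of the top face of this round dark rubber stopper (28 mm in diameter, flange 8 mm thick, on a paler stem of 16 mm); 70 mm above the bench when home, 5 mm below the tub's rim; the rubber top gives about 1 mm for 8 N. Which vial has this stopper varies
- stopper_3 (a joint): height in m by which this stopper stands proud of its vial: 0 fully home (flange on the glass), up to 0.015; stiff, slides straight down under about 4 N and stays where it is left
- stopper_3_top (a point): centre of the top face of this round dark rubber stopper (28 mm in diameter, flange 8 mm thick, on a paler stem of 16 mm); 70 mm above the bench when home, 5 mm below the tub's rim; the rubber top gives about 1 mm for 8 N. Which vial has this stopper varies
- stopper_4 (a joint): height in m by which this stopper stands proud of its vial: 0 fully home (flange on the glass), up to 0.015; stiff, slides straight down under about 4 N and stays where it is left
- stopper_4_top (a point): centre of the top face of this round dark rubber stopper (28 mm in diameter, flange 8 mm thick, on a paler stem of 16 mm); 70 mm above the bench when home, 5 mm below the tub's rim; the rubber top gives about 1 mm for 8 N. Which vial has this stopper varies
- stopper_5 (a joint): height in m by which this stopper stands proud of its vial: 0 fully home (flange on the glass), up to 0.015; stiff, slides straight down under about 4 N and stays where it is left
- stopper_5_top (a point): centre of the top face of this round dark rubber stopper (28 mm in diameter, flange 8 mm thick, on a paler stem of 16 mm); 70 mm above the bench when home, 5 mm below the tub's rim; the rubber top gives about 1 mm for 8 N. Which vial has this stopper varies
- bench_timer: small wedge-shaped bench timer, 40 x 68 x 59 mm, loose bystander; origin: centre of its underside
- dropper_bottle: small plastic dropper bottle, 26 mm in diameter, 80 mm tall, standing, loose bystander; origin: centre of its underside
- loose_tube: capped sample tube lying on the bench, 19 mm in diameter, 112 mm long, loose bystander; origin: centre of its underside
- vial_1: short glass vial in the tub, 25 mm in diameter, fixed, with stopper_1; origin: centre of the visible glass's underside, 45 mm above the bench; its glass mouth is 62 mm above the bench
- vial_2: short glass vial in the tub, 25 mm in diameter, fixed, with stopper_2; origin: centre of the visible glass's underside, 45 mm above the bench; its glass mouth is 62 mm above the bench
- vial_3: short glass vial in the tub, 25 mm in diameter, fixed, with stopper_3; origin: centre of the visible glass's underside, 45 mm above the bench; its glass mouth is 62 mm above the bench
- vial_4: short glass vial in the tub, 25 mm in diameter, fixed, with stopper_4; origin: centre of the visible glass's underside, 45 mm above the bench; its glass mouth is 62 mm above the bench
- vial_5: short glass vial in the tub, 25 mm in diameter, fixed, with stopper_5; origin: centre of the visible glass's underside, 45 mm above the bench; its glass mouth is 62 mm above the bench

How it is judged (in metres and radians):
On the way:
1. all five stoppers are fully home while the cover is still open (value of joint each of stopper_1, stopper_2, stopper_3, stopper_4, stopper_5 below 0.0015 m and value of joint cover above 1 rad), for 0.2 s.
At the end, for the whole second after the job is handed in: all five stoppers are within 1.5 mm of fully home, and the cover is shut (hinge within 0.025 rad, about 2 mm at the lip) and at rest (value of joint each of stopper_1, stopper_2, stopper_3, stopper_4, stopper_5 below 0.0015 m and value of joint cover below 0.025 rad and velocity of joint cover between -0.05 and 0.05 rad/s); the robot touches nothing.
It fails at once if a stopper or its vial is rammed (more than 60 N) (contact force between any of the arm, the fingers and vial_1 above 60 N or contact force between any of the arm, the fingers and vial_2 above 60 N or contact force between any of the arm, the fingers and vial_3 above 60 N or contact force between any of the arm, the fingers and vial_4 above 60 N or contact force between any of the arm, the fingers and vial_5 above 60 N).
It fails at once if the cover is slammed (closing faster than 4 rad/s) (velocity of joint cover below -4 rad/s).
It fails at once if a bystander is moved by more than 30 mm (distance of any of bench_timer, dropper_bottle, loose_tube from where it was at the start of the episode above 0.03 m).
It also fails if it takes over 48 s, if anything falls off the work surface, if the arm or the gripper's body presses on something with over 40 N, if the wrist force passes 120 N, or if a joint passes its speed limit or range.

### The arm

A 6-joint arm with a two-finger parallel gripper is mounted at the origin on a cart in front of the work surface, level with it; the furniture and walls round the work are solid. World frame = base frame: x ahead of the robot, y to its left, z up, the work surface at z = 0. Lengths are in m, angles in degrees, forces in N, time in s.
With the tool pointing down it reaches from about 0.35 to 0.875 m from the base axis. Payload 4.2 kg.
Tool frame: the origin (TCP) lies where the fingers leave the gripper's body, on its centre line; the fingertips stand 70 mm ahead of it and the grasp point (between the pads) lies 51 mm ahead of it; z points along the fingers, y is the direction in which the jaws open and shut (so a half turn about z gives the same grasp; the last joint's range is limited). The gripper opens to 87 mm and grips with 3 to 60 N. Pads are 19 mm wide; open, the fingers measure 117 mm over their backs; the gripper's body (75 mm by 190 mm) begins 51 mm behind the grasp point.
Start: joints at [-56.115, 22.042, 0.453, 0, -68.411, -14.817], TCP at [0.204, -0.591, 0.292] pointing down, gripper open.
Joint ranges: [-179.83, 179.83], [-69.29, 118.12], [-61.27, 80.66], [-181.25, 117.63], [-171.15, -9.14], [-177.46, 177.46]. Speed limits (degrees/s): [159.86, 159.86, 180, 180, 180, 180].

### API

Orientations are given as a 3x3 rotation matrix whose columns are the frame's x, y, z axes.
In Python, from station import sense, capture, camera_model, finish_job gives the robot as it stands.
- The arm moves only by the shell command python3 -m inch 'ROWS'. ROWS is JSON, a list of rows, each an object with "hand": the closure, from 0 (fully open) to 1 (shut); "slide": the shift along the world's x, y, z in cm, a list of three; "yaw": the turn about the world's z in rad. A call has 1 to 10 rows; each row is the pose to reach, as a shift and turn from the pose commanded when the call began; what a row does not reach only later rows make up. A row lasts 1/8 s, in which the tool goes at most 62.5 mm and 10.7 degrees, less where a joint would pass 70% of its speed; a pose out of reach is approached as far as the arm can. A call with a gripper value outside its range is refused whole. The fingers move at their own pace and stop on an object; the grip force is fixed at half the most. Time passes only in rows, so rows that repeat a pose let the fingers close. It gives the time, the measured TCP pose, the force and the opening at its end, in the units of the state.
- sense(): the state, without advancing time (a new reading comes with each control period).
- capture(name): name is "scene" or "top" or "wrist"; returns the picture (384x512x3 uint8, blue, green, red); there is no depth.
- camera_model(name): a dict with "mtx" (3x3 intrinsics, pixels), "xyz" and "orientation" of the camera in the world; the wrist camera has in their place "tool_from_camera" (4x4, takes a point from camera to tool coordinates, whose origin is the TCP and whose axes are the flange's). Camera axes: x right, y up, looking along -z (the intrinsics and any distortion apply to the point x, -y, -z); pixel columns grow to the right and rows downward; lengths in m; the calibration is good to about 2 mm. The wrist camera is an equidistant fisheye: a pixel r from the principal point sees the ray r / f radians off the axis. A picture is of the moment at which its call begins: read the wrist's pose just before it. camera_model takes no time and is no camera call.
- finish_job(): hands the job in, once; it reports no verdict.
The state is a dict: "time_s": time; "joints": joint angles; "joint_velocities": joint speeds; "effort": joint torques, N m; "tcp_pos": TCP position; "ee_rot": TCP orientation; "wrist_force": force on the tool from outside, world axes, zero at the start; "moment": the same for the moment, N m; "gripper_width": opening from 0.0 (shut) to 1.0 (fully open).
Only numpy, scipy, OpenCV 4.12 (cv2) and the standard library are available. Lean on these libraries where they do the work, as an engineer would, in place of code of your own. Each camera call takes 0.05 s, during which the arm holds its last target. There are 200 camera calls.

## Working session

There is one attempt and no reset: what is moved stays moved. The work goes in short steps, Python scripts to look and compute and a shell command to move; the robot and the scene stay as the last step left them, time stands still between calls to the robot, and variables do not carry over. Pictures are saved under pics/ and viewed, about 8 in all and at most 12, crops included, and the job is handed in when it is done.

```bash
mkdir -p pics; python3 - <<'E'
from station import *
import cv2
s=sense();print(s)
for n in("scene","top"):
    print(n,camera_model(n)); cv2.imwrite(f"pics/{n}0.png",capture(n))
E
```

```text
{'time_s': 0.0, 'joints': array([-5.61159874e+01,  2.20906078e+01,  3.79795657e-01, -2.96705703e-02,
       -6.84099526e+01, -1.48180430e+01]), 'joint_velocities': array([ 0.06800753, -0.0458745 , -0.0803941 ,  0.00074893, -0.03270391,
        0.10269354]), 'effort': array([-5.18525867e-04, -3.90668464e+01,  1.87406230e+01,  4.21978980e+00,
        1.09322867e-02, -1.96146780e-04]), 'tcp_pos': array([ 0.2040562 , -0.59027609,  0.29115939]), 'ee_rot': array([[-9.45205459e-01, -3.26475175e-01, -7.75328288e-04],
       [-3.26476087e-01,  9.45203307e-01,  2.01819277e-03],
       [ 7.39530250e-05,  2.16073297e-03, -9.99997663e-01]]), 'wrist_force': array([0.15023266, 0.26505995, 0.26438961]), 'moment': array([0.00484307, 0.03870368, 0.04869416]), 'gripper_width': 0.9953308709716318}
scene {'mtx': array([[377.47620771,   0.        , 259.78645566],
       [  0.        , 377.47620771, 188.99315589],
       [  0.        ,   0.        ,   1.        ]]), 'xyz': array([0.10125548, 0.67342715, 0.57188062]), 'orientation': array([[-0.88391748,  0.2550019 , -0.39199989],
       [-0.46757715, -0.46786917,  0.74998003],
       [ 0.00784167,  0.84621066,  0.5327908 ]])}
top {'mtx': array([[430.75855774,   0.        , 254.54101534],
       [  0.        , 430.75855774, 192.31254995],
       [  0.        ,   0.        ,   1.        ]]), 'xyz': array([0.33215082, 0.02188873, 1.06581195]), 'orientation': array([[ 2.14574470e-02,  9.94135828e-01, -1.05988364e-01],
       [-9.99764729e-01,  2.16728296e-02,  8.80641359e-04],
       [ 3.17254488e-03,  1.05944532e-01,  9.94366980e-01]])}
```

```bash
python3 - <<'E'
import cv2
for n in("scene","top"):
    i=cv2.imread(f"pics/{n}0.png"); cv2.imwrite(f"pics/{n}0b.png",cv2.resize(i,(800,600),interpolation=cv2.INTER_CUBIC))
E
```

```text
(no output)
```

View pics/scene0.png

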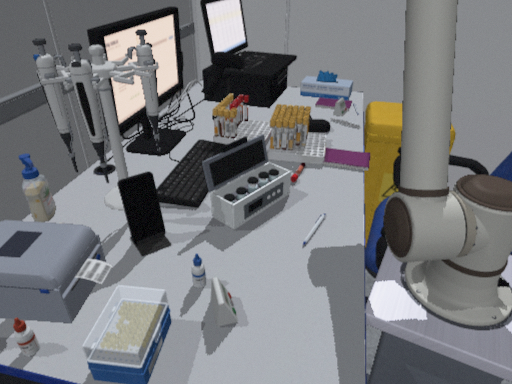

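View pics/top0b.png

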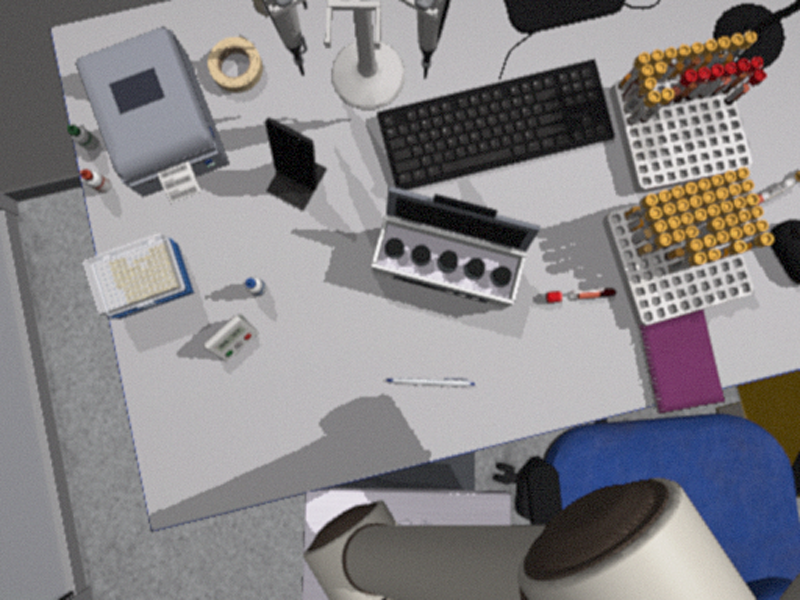

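The top view shows the tub around (450,250), with stoppers at about (395,247) to (502,276) and its cover leaning back. The timer is at (232,338), the bottle at (254,286) and the tube at (580,295). All are 800×600 pixels. Next I'll enlarge the tub in both views.

```bash
python3 - <<'E'
import cv2
for n,(x,y,w,h) in dict(scene=(200,130,100,75+20),top=(230,115,120,85)).items():
    i=cv2.imread(f"pics/{n}0.png")[y:y+h,x:x+w]; cv2.imwrite(f"pics/{n}0c.png",cv2.resize(i,None,fx=6,fy=6,interpolation=cv2.INTER_CUBIC))
E
```

```text
(no output)
```

View pics/scene0c.png

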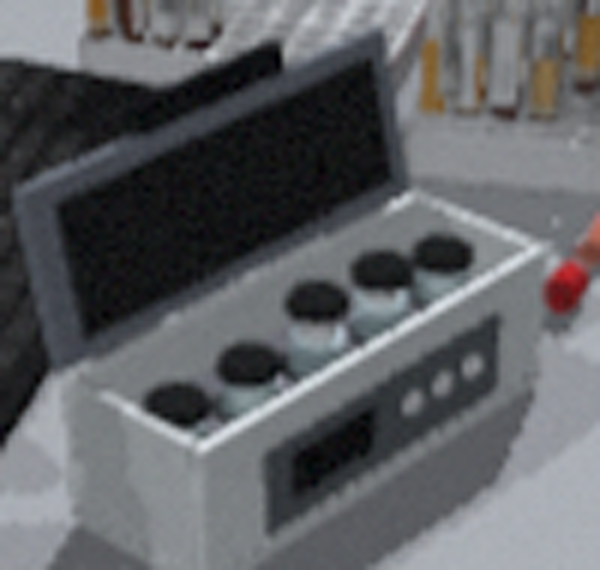

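View pics/top0c.png

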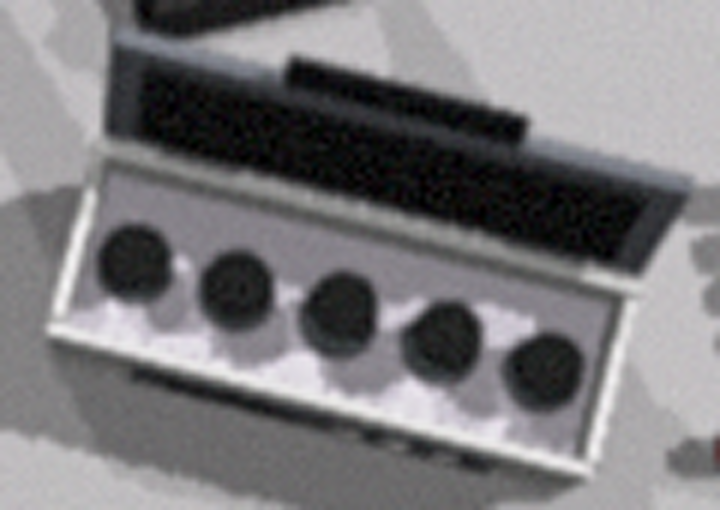

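Scene crop: rim corners are at (203,448), (548,243) and (415,192). Stopper tops are at about (180,404), (252,363), (317,301), (382,271) and (443,252), with the middle one clearly proud. Top crop: rim corners are at (48,330), (590,475), (640,290) and (97,150). Next I'll fit the pose and heights.

```bash
cat > h.py <<'E'
import numpy as np
from station import *
from scipy.optimize import least_squares
C={n:camera_model(n) for n in("scene","top")}
def proj(n,P):
    c=C[n]; q=(np.atleast_2d(P)-c["xyz"])@c["orientation"]; q=q*[1,-1,-1]
    u=q@c["mtx"].T; return u[:,:2]/u[:,2:]
def uv(a,off,s=6): return (np.array(a,float)+.5)/s-.5+off
def tub(p,P):
    c,s=np.cos(p[2]),np.sin(p[2]); P=np.atleast_2d(P)
    return np.c_[p[0]+c*P[:,0]-s*P[:,1],p[1]+s*P[:,0]+c*P[:,1],P[:,2]]
E
python3 - <<'E'
from h import *
t=uv([(48,330),(590,475),(640,290),(97,150)],[230,115]); s=uv([(203,448),(548,243),(415,192)],[200,130])
R=np.array([[-.04,.11,.075],[-.04,-.11,.075],[.04,-.11,.075],[.04,.11,.075]])
f=lambda p:np.r_[proj("top",tub(p,R))-t,proj("scene",tub(p,R[:3]))-s].ravel()
r=least_squares(f,[.5,0,-.26]);p=r.x;print(p,np.degrees(p[2]),r.fun.reshape(-1,2).round(1))
ts=uv([(135,262),(236,287),(341,307),(442,337),(544,371)],[230,115]); ss=uv([(180,404),(252,363),(317,301),(382,271),(443,252)],[200,130])
for i,y in enumerate([.084,.042,0,-.042,-.084]):
    k=lambda h:np.r_[proj("scene",tub(p,[[0,y,.07+h[0]]]))[0]-ss[i]]
    q=least_squares(k,[.0]); print(y,"proud",q.x,q.fun.round(2),"toppix err",(proj("top",tub(p,[[0,y,.07+q.x[0]]]))[0]-ts[i]).round(2),tub(p,[[0,y,.07]])[0].round(4))
# cover angle from top: lip edge
l=uv([(405,80)],[230,115])[0]
for a in(1.2,1.4,1.57,1.8,2): print(a,proj("top",tub(p,[[.04-.094*np.cos(a),0,.079+.094*np.sin(a)]]))[0]-l, tub(p,[[.04-.094*np.cos(a),0,.079+.094*np.sin(a)]])[0].round(3))
np.save("p.npy",p)
E
```

```text
[ 0.50072492 -0.05258065 -0.23889487] -13.687667729942346 [[-1.   0.9]
 [ 0.5  1. ]
 [ 0.4 -1.1]
 [-0.2 -1.7]
 [ 0.2  0.6]
 [ 0.7  0.2]
 [ 0.1 -0.7]]
0.084 proud [-0.0035153] [ 0.02 -0.  ] toppix err [-0.21 -0.63] [0.5206 0.029  0.07  ]
0.042 proud [-0.00355907] [ 0.02 -0.  ] toppix err [ 0.22 -0.24] [ 0.5107 -0.0118  0.07  ]
0 proud [0.00799799] [ 0.52 -0.  ] toppix err [0.4  0.15] [ 0.5007 -0.0526  0.07  ]
-0.042 proud [0.00476573] [0.47 0.01] toppix err [ 0.93 -0.01] [ 0.4908 -0.0934  0.07  ]
-0.084 proud [-0.00329279] [0.43 0.01] toppix err [ 0.89 -0.57] [ 0.4808 -0.1342  0.07  ]
1.2 [-6.32094016 28.3317973 ] [ 0.506 -0.054  0.167]
1.4 [-3.98413834 19.72709999] [ 0.524 -0.058  0.172]
1.57 [-2.05591884 12.43883209] [ 0.54  -0.062  0.173]
1.8 [0.33299642 3.12684775] [ 0.56  -0.067  0.171]
2 [ 2.09356657 -4.01968017] [ 0.578 -0.071  0.164]
```

Two stoppers are clearly proud: the middle one and its −y neighbour. Since the offset could hide a small one, I'll press all five gently. The cover leans back at about 1.85 rad.

```bash
python3 -m inch '[{"hand":1,"slide":[7,12.5,0],"yaw":-0.15},{"hand":1,"slide":[14,25,0],"yaw":-0.3},{"hand":1,"slide":[21,37,0],"yaw":-0.45},{"hand":1,"slide":[28.7,49.8,-2],"yaw":-0.571},{"hand":1,"slide":[28.7,49.8,-4],"yaw":-0.571},{"hand":1,"slide":[28.7,49.8,-6],"yaw":-0.571},{"hand":1,"slide":[28.7,49.8,-6],"yaw":-0.571},{"hand":1,"slide":[28.7,49.8,-6],"yaw":-0.571},{"hand":1,"slide":[28.7,49.8,-6],"yaw":-0.571},{"hand":1,"slide":[28.7,49.8,-6],"yaw":-0.571}]'
```

```text
time_s: 1.35
tcp_pos: [0.4921, -0.09, 0.2312]
ee_rot: [[-0.973, 0.232, -0.002], [0.232, 0.973, 0.0], [0.002, -0.0, -1.0]]
wrist_force: [-0.5, 0.7, 0.0]
gripper_width: 0.018
```

```bash
python3 -m inch '[{"hand":1,"slide":[-0.1,-0.3,-3],"yaw":0},{"hand":1,"slide":[-0.1,-0.3,-5.5],"yaw":0},{"hand":1,"slide":[-0.1,-0.3,-6.5],"yaw":0},{"hand":1,"slide":[-0.1,-0.3,-6.5],"yaw":0}]'
python3 - <<'E'
from h import *
import cv2
a=capture("scene")[110:210,195:305];b=capture("top")[105:205,230:350]
a=cv2.resize(a,(440,400),interpolation=2);b=cv2.resize(b,(480,400),interpolation=2)
cv2.imwrite("pics/pre.png",np.hstack([a[:,:],b])[:, :920] if 0 else cv2.resize(np.hstack([a,b]),(800,348)))
E
```

```text
time_s: 1.85
tcp_pos: [0.49, -0.0961, 0.167]
ee_rot: [[-0.972, 0.236, -0.001], [0.236, 0.972, -0.0], [0.001, -0.001, -1.0]]
wrist_force: [-0.2, 0.4, 0.1]
gripper_width: 0.01
```

View pics/pre.png

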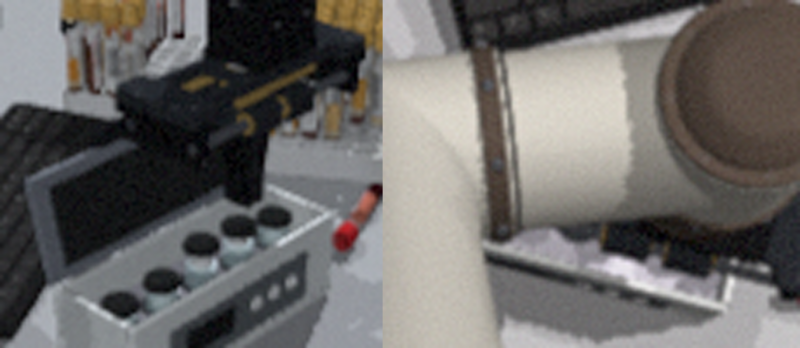

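The body's long side lies along the tub's y axis, clear of the cover. The fingertips are near (245,203), above the stopper at (238,226). I'll check that alignment by projection.

```bash
python3 - <<'E'
from h import *
p=np.load("p.npy");s=sense();t=s["tcp_pos"];print(t)
k=lambda P:((proj("scene",P)-[195,110]+.5)*3.478).round(0)
print(k([t+[0,0,-.07]]),k([t+[0,0,-.089]]),k(tub(p,[[0,-.042,.078]])),k(tub(p,[[0,-.084,.07]])))
E
```

```text
[ 0.49071921 -0.09595184  0.16813989]
[[243. 198.]] [[242. 220.]] [[241. 223.]] [[276. 212.]]
```

```bash
python3 -m inch '[{"hand":1,"slide":[0.1,0.2,-0.8],"yaw":0},{"hand":1,"slide":[0.1,0.2,-1.4],"yaw":0},{"hand":1,"slide":[0.1,0.2,-1.6],"yaw":0},{"hand":1,"slide":[0.1,0.2,-1.8],"yaw":0},{"hand":1,"slide":[0.1,0.2,-2.0],"yaw":0},{"hand":1,"slide":[0.1,0.2,-2.2],"yaw":0},{"hand":1,"slide":[0.1,0.2,-2.4],"yaw":0}]'
```

```text
time_s: 2.82
tcp_pos: [0.4912, -0.0937, 0.1434]
ee_rot: [[-0.972, 0.236, 0.0], [0.236, 0.972, -0.0], [-0.0, 0.0, -1.0]]
wrist_force: [-0.4, 0.2, 3.3]
gripper_width: 0.003
```

```bash
python3 -m inch '[{"hand":1,"slide":[0,0,-0.1],"yaw":0},{"hand":1,"slide":[0,0,-0.2],"yaw":0},{"hand":1,"slide":[0,0,-0.3],"yaw":0},{"hand":1,"slide":[0,0,-0.3],"yaw":0}]'
```

```text
time_s: 3.32
tcp_pos: [0.4912, -0.0937, 0.1402]
ee_rot: [[-0.972, 0.236, 0.0], [0.236, 0.972, 0.0], [-0.0, 0.0, -1.0]]
wrist_force: [-1.0, 1.3, 3.2]
gripper_width: 0.005
```

```bash
python3 -m inch '[{"hand":1,"slide":[0,0,-0.05],"yaw":0},{"hand":1,"slide":[0,0,-0.1],"yaw":0},{"hand":1,"slide":[0,0,-0.1],"yaw":0}]'
```

```text
time_s: 3.7
tcp_pos: [0.4912, -0.0937, 0.1394]
ee_rot: [[-0.972, 0.236, 0.0], [0.236, 0.972, -0.0], [-0.0, -0.0, -1.0]]
wrist_force: [-1.8, 0.7, 5.0]
gripper_width: 0.004
```

```bash
python3 -m inch '[{"hand":1,"slide":[0,0,-0.05],"yaw":0},{"hand":1,"slide":[0,0,-0.1],"yaw":0},{"hand":1,"slide":[0,0,-0.1],"yaw":0}]'
```

```text
time_s: 4.08
tcp_pos: [0.4912, -0.0937, 0.139]
ee_rot: [[-0.972, 0.236, 0.0], [0.236, 0.972, -0.0], [-0.0, -0.0, -1.0]]
wrist_force: [-3.0, 1.6, 8.4]
gripper_width: 0.005
```

Force rises past 8 N at the home height, so this one is seated. Moving to the middle stopper.

```bash
python3 -m inch '[{"hand":1,"slide":[0,0,-0.1],"yaw":0},{"hand":1,"slide":[0,0,2.8],"yaw":0},{"hand":1,"slide":[0.5,2,2.8],"yaw":0},{"hand":1,"slide":[0.95,4.1,2.8],"yaw":0},{"hand":1,"slide":[0.95,4.1,2.4],"yaw":0},{"hand":1,"slide":[0.95,4.1,1.8],"yaw":0},{"hand":1,"slide":[0.95,4.1,1.5],"yaw":0},{"hand":1,"slide":[0.95,4.1,1.3],"yaw":0},{"hand":1,"slide":[0.95,4.1,1.1],"yaw":0},{"hand":1,"slide":[0.95,4.1,0.9],"yaw":0}]'
```

```text
time_s: 5.32
tcp_pos: [0.5003, -0.0531, 0.1473]
ee_rot: [[-0.972, 0.236, -0.001], [0.236, 0.972, -0.0], [0.001, -0.001, -1.0]]
wrist_force: [-1.9, -1.8, 3.5]
gripper_width: 0.003
```

```bash
python3 -m inch '[{"hand":1,"slide":[0,0,-0.2],"yaw":0},{"hand":1,"slide":[0,0,-0.4],"yaw":0},{"hand":1,"slide":[0,0,-0.6],"yaw":0},{"hand":1,"slide":[0,0,-0.75],"yaw":0},{"hand":1,"slide":[0,0,-0.85],"yaw":0},{"hand":1,"slide":[0,0,-0.9],"yaw":0},{"hand":1,"slide":[0,0,-0.9],"yaw":0}]'
```

```text
time_s: 6.2
tcp_pos: [0.5008, -0.0527, 0.139]
ee_rot: [[-0.972, 0.236, 0.0], [0.236, 0.972, -0.0], [-0.0, -0.0, -1.0]]
wrist_force: [-3.8, -1.7, 8.8]
gripper_width: 0.006
```

```bash
python3 -m inch '[{"hand":1,"slide":[0,0,-0.1],"yaw":0},{"hand":1,"slide":[0,0,2.8],"yaw":0},{"hand":1,"slide":[0.5,2,2.8],"yaw":0},{"hand":1,"slide":[1,4.1,2.4],"yaw":0},{"hand":1,"slide":[1,4.1,1.5],"yaw":0},{"hand":1,"slide":[1,4.1,0.9],"yaw":0},{"hand":1,"slide":[1,4.1,0.6],"yaw":0},{"hand":1,"slide":[1,4.1,0.3],"yaw":0},{"hand":1,"slide":[1,4.1,0],"yaw":0},{"hand":1,"slide":[1,4.1,0],"yaw":0}]'
```

```text
time_s: 7.45
tcp_pos: [0.5108, -0.012, 0.1392]
ee_rot: [[-0.972, 0.236, 0.0], [0.236, 0.972, -0.001], [-0.0, -0.0, -1.0]]
wrist_force: [-3.0, -0.7, 7.8]
gripper_width: 0.003
```

```bash
python3 -m inch '[{"hand":1,"slide":[0,0,-0.1],"yaw":0},{"hand":1,"slide":[0,0,2.8],"yaw":0},{"hand":1,"slide":[0.5,2,2.8],"yaw":0},{"hand":1,"slide":[1,4.1,2.4],"yaw":0},{"hand":1,"slide":[1,4.1,1.5],"yaw":0},{"hand":1,"slide":[1,4.1,0.9],"yaw":0},{"hand":1,"slide":[1,4.1,0.6],"yaw":0},{"hand":1,"slide":[1,4.1,0.3],"yaw":0},{"hand":1,"slide":[1,4.1,0],"yaw":0},{"hand":1,"slide":[1,4.1,0],"yaw":0}]'
```

```text
time_s: 8.7
tcp_pos: [0.5207, 0.029, 0.1392]
ee_rot: [[-0.972, 0.236, 0.0], [0.236, 0.972, -0.0], [-0.0, -0.0, -1.0]]
wrist_force: [-2.4, 0.6, 6.9]
gripper_width: 0.006
```

```bash
python3 -m inch '[{"hand":1,"slide":[0,0,-0.1],"yaw":0},{"hand":1,"slide":[0,0,2.8],"yaw":0},{"hand":1,"slide":[-1,-4.1,2.8],"yaw":0},{"hand":1,"slide":[-2,-8.2,2.8],"yaw":0},{"hand":1,"slide":[-3,-12.3,2.8],"yaw":0},{"hand":1,"slide":[-4,-16.3,2.8],"yaw":0},{"hand":1,"slide":[-4,-16.3,2.8],"yaw":0}]'
python3 -m inch '[{"hand":1,"slide":[0,0,-1],"yaw":0},{"hand":1,"slide":[0,0,-1.9],"yaw":0},{"hand":1,"slide":[0,0,-2.2],"yaw":0},{"hand":1,"slide":[0,0,-2.5],"yaw":0},{"hand":1,"slide":[0,0,-2.8],"yaw":0},{"hand":1,"slide":[0,0,-2.8],"yaw":0}]'
```

```text
time_s: 9.57
tcp_pos: [0.4797, -0.1358, 0.1663]
ee_rot: [[-0.971, 0.24, -0.0], [0.24, 0.971, 0.0], [0.0, 0.0, -1.0]]
wrist_force: [0.2, 0.4, 0.8]
gripper_width: 0.003
time_s: 10.32
tcp_pos: [0.4809, -0.1333, 0.1392]
ee_rot: [[-0.972, 0.235, 0.0], [0.235, 0.972, 0.0], [-0.0, 0.0, -1.0]]
wrist_force: [-2.3, 3.1, 6.4]
gripper_width: 0.01
```

All five give 6–9 N at the same height, so all are home. Next I'll go over and behind the open cover.

```bash
python3 -m inch '[{"hand":1,"slide":[0,0,5],"yaw":0},{"hand":1,"slide":[0,0,10],"yaw":0},{"hand":1,"slide":[0,0,14],"yaw":0},{"hand":1,"slide":[4,2,14],"yaw":0},{"hand":1,"slide":[8.5,4,14],"yaw":0},{"hand":1,"slide":[12.9,5.5,14],"yaw":0},{"hand":1,"slide":[12.9,5.5,14],"yaw":0},{"hand":1,"slide":[12.9,5.5,12],"yaw":0},{"hand":1,"slide":[12.9,5.5,12],"yaw":0}]'
python3 - <<'E'
from h import *
import cv2
a=capture("scene")[70:220,165:345];cv2.imwrite("pics/beh.png",cv2.resize(a,(720,600),interpolation=2))
s=sense();p=np.load("p.npy");t=s["tcp_pos"]-[0,0,.07];print(t)
k=lambda P:((proj("scene",P)-[165,70]+.5)*4).round(0)
print(k([t]))
for a in(1.6,1.7,1.8,1.9,2): print(a,k(tub(p,[[.04-.08*np.cos(a),.109,.075+.08*np.sin(a)],[.04-.08*np.cos(a),-.109,.075+.08*np.sin(a)]])).tolist())
E
```

```text
time_s: 11.45
tcp_pos: [0.6082, -0.0788, 0.2567]
ee_rot: [[-0.972, 0.236, -0.004], [0.236, 0.972, 0.0], [0.004, -0.001, -1.0]]
wrist_force: [-0.4, 0.1, -0.2]
gripper_width: 0.003
[ 0.60888362 -0.07895185  0.18795854]
[[225. 234.]]
1.6 [[173.0, 373.0], [416.0, 260.0]]
1.7 [[164.0, 370.0], [407.0, 257.0]]
1.8 [[155.0, 368.0], [399.0, 256.0]]
1.9 [[147.0, 367.0], [390.0, 256.0]]
2 [[139.0, 367.0], [382.0, 257.0]]
```

View pics/beh.png

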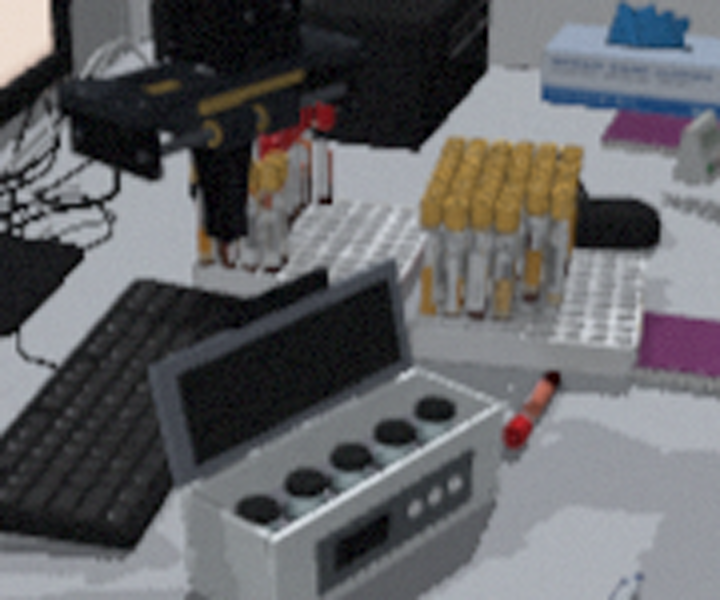

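The stoppers look level, and the cover edge corners at (152,368) and (397,262) match about 1.82 rad. I'll go down behind the lip and draw the cover forward slowly.

```bash
python3 -m inch '[{"hand":1,"slide":[0,0,-2.5],"yaw":0},{"hand":1,"slide":[0,0,-4.8],"yaw":0},{"hand":1,"slide":[-1,0.2,-4.8],"yaw":0},{"hand":1,"slide":[-1.9,0.5,-4.8],"yaw":0},{"hand":1,"slide":[-2.7,0.7,-4.8],"yaw":0},{"hand":1,"slide":[-3.3,0.8,-4.8],"yaw":0},{"hand":1,"slide":[-3.9,0.9,-4.8],"yaw":0},{"hand":1,"slide":[-4.5,1.1,-4.8],"yaw":0},{"hand":1,"slide":[-5.1,1.3,-4.8],"yaw":0},{"hand":1,"slide":[-5.2,1.3,-4.8],"yaw":0}]'
```

```text
time_s: 12.75
tcp_pos: [0.5579, -0.0655, 0.2106]
ee_rot: [[-0.972, 0.236, 0.002], [0.236, 0.972, 0.0], [-0.002, 0.001, -1.0]]
wrist_force: [4.9, 0.3, 3.6]
gripper_width: 0.006
```

```bash
python3 -m inch '[{"hand":1,"slide":[-0.9,0.2,0],"yaw":0},{"hand":1,"slide":[-1.7,0.4,0],"yaw":0},{"hand":1,"slide":[-2.5,0.6,0],"yaw":0},{"hand":1,"slide":[-3.2,0.8,-0.1],"yaw":0},{"hand":1,"slide":[-3.9,0.9,-0.3],"yaw":0},{"hand":1,"slide":[-4.5,1.1,-0.6],"yaw":0},{"hand":1,"slide":[-5,1.2,-1],"yaw":0},{"hand":1,"slide":[-5.5,1.3,-1.5],"yaw":0},{"hand":1,"slide":[-6,1.5,-2],"yaw":0},{"hand":1,"slide":[-6,1.5,-2],"yaw":0}]'
python3 - <<'E'
from h import *
import cv2
a=capture("scene")[70:220,165:345];cv2.imwrite("pics/mid.png",cv2.resize(a,(720,600),interpolation=2))
print(sense()["wrist_force"])
E
```

```text
time_s: 14.0
tcp_pos: [0.4963, -0.0507, 0.1894]
ee_rot: [[-0.972, 0.236, -0.003], [0.236, 0.972, -0.0], [0.003, -0.001, -1.0]]
wrist_force: [1.5, 0.2, 1.0]
gripper_width: 0.009
[ 1.20509604 -0.2381837   0.27780953]
```

View pics/mid.png

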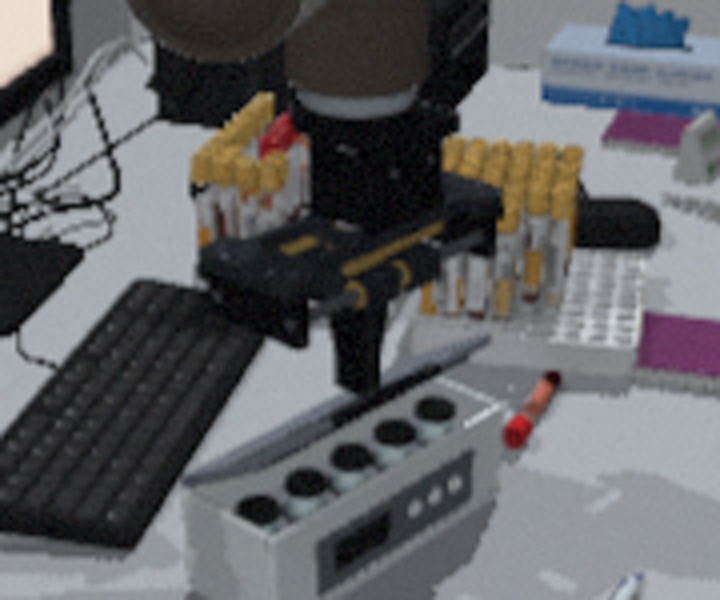

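The cover is at about 0.6 rad, with the fingertips on its outer face at (358,390). I'll continue down.

```bash
python3 -m inch '[{"hand":1,"slide":[-0.4,0.1,-0.5],"yaw":0},{"hand":1,"slide":[-0.7,0.2,-1.1],"yaw":0},{"hand":1,"slide":[-1.1,0.3,-1.7],"yaw":0},{"hand":1,"slide":[-1.4,0.3,-2.3],"yaw":0},{"hand":1,"slide":[-1.6,0.4,-2.8],"yaw":0},{"hand":1,"slide":[-1.7,0.4,-3.2],"yaw":0},{"hand":1,"slide":[-1.7,0.4,-3.5],"yaw":0},{"hand":1,"slide":[-1.7,0.4,-3.6],"yaw":0},{"hand":1,"slide":[-1.7,0.4,-3.6],"yaw":0}]'
```

```text
time_s: 15.18
tcp_pos: [0.4801, -0.0467, 0.1538]
ee_rot: [[-0.972, 0.236, -0.002], [0.236, 0.972, -0.0], [0.002, -0.0, -1.0]]
wrist_force: [0.7, 0.1, 2.4]
gripper_width: 0.004
```

Tip is at 0.084, about 1 mm short of shut. I'll press until the force rises.

```bash
python3 -m inch '[{"hand":1,"slide":[0,0,-0.1],"yaw":0},{"hand":1,"slide":[0,0,-0.2],"yaw":0},{"hand":1,"slide":[0,0,-0.3],"yaw":0},{"hand":1,"slide":[0,0,-0.3],"yaw":0}]'
```

```text
time_s: 15.68
tcp_pos: [0.48, -0.0467, 0.1529]
ee_rot: [[-0.972, 0.235, -0.001], [0.235, 0.972, -0.0], [0.001, -0.001, -1.0]]
wrist_force: [-5.6, 3.1, 16.3]
gripper_width: 0.002
```

```bash
python3 -m inch '[{"hand":1,"slide":[0,0,-0.1],"yaw":0},{"hand":1,"slide":[0,0,-0.1],"yaw":0},{"hand":1,"slide":[0,0,1],"yaw":0},{"hand":1,"slide":[0,0,5],"yaw":0},{"hand":1,"slide":[0,0,10],"yaw":0},{"hand":1,"slide":[0,0,14],"yaw":0},{"hand":1,"slide":[0,0,14],"yaw":0},{"hand":1,"slide":[0,0,14],"yaw":0}]'
python3 - <<'E'
from h import *
import cv2
a=capture("scene")[120:320,165:345];cv2.imwrite("pics/end.png",cv2.resize(a,(540,600),interpolation=2))
p=np.load("p.npy");k=lambda P:((proj("scene",P)-[165,120]+.5)*3).round(0)
for a in(0,.05,.1): print(a,k(tub(p,[[.04-.094*np.cos(a)+0*a,y,.083+.094*np.sin(a)] for y in(.045,-.045)])).tolist(),k(tub(p,[[.04-.08*np.cos(a),y,.083+.08*np.sin(a)] for y in(.109,-.109)])).tolist())
E
```

```text
time_s: 16.68
tcp_pos: [0.4796, -0.0469, 0.29]
ee_rot: [[-0.972, 0.237, -0.003], [0.237, 0.972, 0.0], [0.003, -0.001, -1.0]]
wrist_force: [0.1, 0.5, -1.1]
gripper_width: 0.007
0 [[277.0, 220.0], [348.0, 178.0]] [[208.0, 247.0], [381.0, 145.0]]
0.05 [[277.0, 215.0], [348.0, 173.0]] [[208.0, 242.0], [381.0, 141.0]]
0.1 [[277.0, 210.0], [348.0, 168.0]] [[207.0, 238.0], [381.0, 137.0]]
```

View pics/end.png

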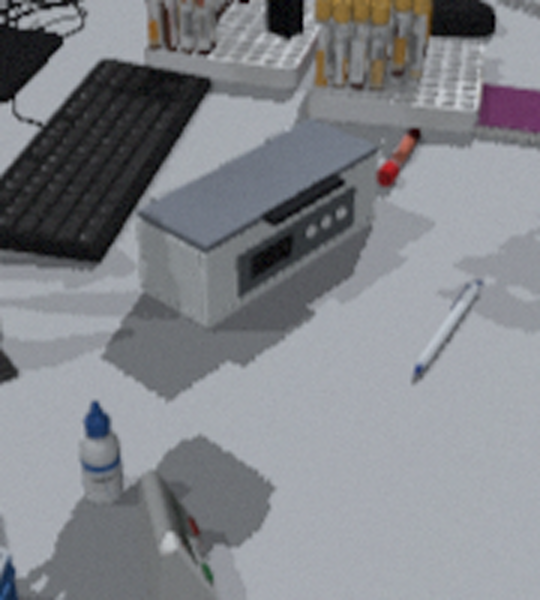

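The cover's front corners at (207,247) and (380,147) match the prediction for shut, with no gap. The timer, bottle and tube are undisturbed.

```bash
python3 -c "
from station import *
print(finish_job())"
```

```text
the job is handed in; nothing more can be done
None
```

I pressed all five stoppers home with the cover open, then closed the cover and handed the job in at about 16.7 s. `finish_job` reports no verdict.

- **Stoppers:** Two stood clearly proud, the middle one and its neighbour on the −y side. I pressed the other three as well, in case one was slightly up. All five stopped at the same height with 6–9 N, and the picture showed them level.
- **Cover:** I drew it over slowly from behind the lip, at roughly 0.8 rad/s by plan, and pressed it to about 16 N. The fingertips stopped 83 mm above the bench, which is the shut height.
- **Last picture:** The cover's front corners lie within about 2 pixels of where they should be when shut, with no gap visible. The timer, dropper bottle and tube look untouched, and the gripper is well clear of everything.

**Discrepancy:** the first camera estimate put the three stoppers that were already home about 3.5 mm too low. I took that as a calibration or reading error, and contact forces and heights settled it.

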